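Raise the picture board to its balance point by a slip-on handle

TASK

A small picture is fixed on a hinged board that leans back towards the robot on its stand. Take the loose wooden tube handle, slip it onto the steel stub on the board's top edge while the board is still leaning, pushing it fully home against the edge, then use it to swing the board up to its balance point, upright, where it would fall neither way, without letting it go over to the other side. Finish while still gripping the handle and holding the board still at balance (a colleague then sets the stay), and leave everything else on the table where it stands.

Things in the scene. Friction and masses are not known exactly. Their poses are not given: they have to be found in the camera images.
- handle: the loose handle: a plain light-wood tube open at both ends, 95 mm long, 32 mm outside diameter, bore 19 mm, about 70 g; it stands on end on the table to the left or right of the stand. Origin at the centre of its lower end, z along the tube. Either end may go onto the stub. 35 mm below its top is a good height to grip it (the lower end then stays clear of the fingers).
- handle_mid (a point): the middle of the handle's length, on its axis, 47.5 mm from either end
- stand: the wooden stand, fixed to the table: base plate 160 x 270 x 15 mm (x, y, z) with two cheeks 85 mm high (top 100 mm above the table) 248 mm apart along its y, 110 mm long along its x. Origin at the centre of its underside; x points from the robot's side to the far side, y along the hinge.
- board (a joint): hinge angle of the board about the stand's +y axis, rad. 0 = upright: this is the balance point, as the board's and handle's centre of mass then lies straight above the hinge. Negative = leaning towards the robot's side; it rests there at -0.42 on a cross bar. Positive = gone over to the far side (it would fall to +0.6). The hinge is nearly free: off balance the board falls by itself.
- board_hinge (a point): point on the hinge axis at the middle of the board, 45 mm above the table; its axes turn with the board: y along the hinge, z up the board through the stub. The board, 200 mm wide (y), 18 mm thick (x), about 0.5 kg, has its picture on the +x face.
- stub_base (a point): centre of the foot of the steel stub, on the middle of the board's top edge, 145 mm from the hinge along the board. The stub is 16 mm in diameter and stands 40 mm out along this point's z (the board's plane, square to the hinge), its last 12 mm tapering to 7 mm; y is along the hinge. The handle is home when its end rests on the edge, at this point.
- varnish_jar: bystander: amber jar with a black lid, 64 mm diameter, 85 mm high; origin at the centre of its underside
- twine: bystander: standing spool, 60 mm diameter, 57 mm high; origin at the centre of its underside
- gesso_pot: bystander: white pot with a green lid, 90 mm diameter, 100 mm high; origin at the centre of its underside
- brush_cup: bystander: grey cup of brushes, 68 mm diameter, brushes up to 230 mm high; origin at the centre of its underside
- brush: bystander: flat brush lying on the table, about 170 mm long along its x
- block: bystander: dark wood block 50 x 35 x 30 mm; origin at the centre of its underside

How it is judged (in metres and radians):
On the way:
1. the handle is pushed home on the stub (its end within 6 mm of the board's edge) while the board still leans (joint below -0.3) (z of handle_mid in the frame of stub_base between 0.0435 and 0.0535 m and x of handle_mid in the frame of stub_base between -0.01 and 0.01 m and y of handle_mid in the frame of stub_base between -0.01 and 0.01 m and angle between the z axis of handle and the z axis of stub_base, either way round below 0.15 rad and value of joint board below -0.3 rad), for 0.2 s.
At the end, for the whole second after the job is handed in: The fingers still grip the handle (more than 2 N), the handle is home on the stub (its end within 6 mm of the board's edge), and the board stands still (under 0.05 rad/s) within 0.06 rad of upright, its balance point (z of handle_mid in the frame of stub_base between 0.0435 and 0.0535 m and x of handle_mid in the frame of stub_base between -0.01 and 0.01 m and y of handle_mid in the frame of stub_base between -0.01 and 0.01 m and angle between the z axis of handle and the z axis of stub_base, either way round below 0.15 rad and value of joint board between -0.06 and 0.06 rad and velocity of joint board between -0.05 and 0.05 rad/s and contact force between the fingers and handle above 2 N); the arm keeps its last pose, push and grip.
It fails at once if the board goes over to the far side (more than 0.25 rad past balance) (value of joint board above 0.25 rad).
It fails at once if a bystander (jar, spool, pot, brush cup, brush or block) is moved by more than 30 mm (distance of any of varnish_jar, twine, gesso_pot, brush_cup, brush, block from where it was at the start of the episode above 0.03 m).
It also fails if it takes over 45 s, if anything falls off the work surface, if the arm or the gripper's body presses on something with over 40 N, if the wrist force passes 120 N, or if a joint passes its speed limit or range.

ROBOT

A 7-joint arm with a two-finger parallel gripper is mounted at the origin on the work surface. World frame = base frame: x ahead of the robot, y to its left, z up, the work surface at z = 0. Lengths are in mm, angles in rad, forces in N, time in s.
With the tool pointing down it reaches from about 425 to 800 mm from the base axis. Payload 8.3 kg.
Tool frame: the origin (TCP) lies on the centre line of the jaws, within the pads' length; the fingertips stand ahead of it and the grasp point (between the pads) lies 6 mm ahead of it (tip_reach is the z of the fingertips in the tool frame, in mm); z points along the fingers, y is the line along which they close (so a half turn about z gives the same grasp; the last joint's range is limited). The gripper opens to 85 mm and grips with 20 to 120 N. Pads are 22 mm wide; open, the fingers measure 114 mm over their backs; the gripper's body (76 mm by 85 mm) begins 54 mm behind the grasp point. The pads swing forward as they close: fully open they stand 13 mm farther back than shut.
Start: joints at [1.192, 0.383, 0.016, 1.37, -0.006, 1.388, -0.046], TCP at [194.147, -594.064, 256.279] pointing down, gripper open.
Joint ranges: [-2.95, 2.95], [-0.25, 2.06], [-1.52, 1.56], [0.18, 2.33], [-1.44, 4.58], [0.02, 2.06], [-3.01, 3.01]. Speed limits (rad/s): [2.39, 2.39, 3.01, 3.01, 3.14, 3.14, 3.14].

INTERFACE

Orientations are given as [roll, pitch, yaw] about the fixed x, y, z axes, in that order (R = Rz(yaw) Ry(pitch) Rx(roll)).
In Python, from station import read_state, read_camera, camera_params, job_done, tip_reach gives the robot as it stands. The module is installed in compiled form; this text tells all that it offers.
- The arm moves only by the tool carry_out, never from a script. Its argument "commands" is a list of rows, each a list of 3 entries, a list of its own where there are three numbers: the shift along the tool's x, y, z in units of 0.05 m (1.0 is 0.05 m), then the turn about the tool's z in units of 360 degrees (1.0 is 360 degrees), then the opening, from 0 (shut) to 1 (fully open). A call has 1 to 10 rows; each row shifts and turns the commanded pose from where the row before left it, along the tool's axes as they then stand; what a row does not reach is not made up. A row lasts 1/8 s, in which the tool goes at most 62.5 mm and 10.7 degrees, less where a joint would pass 70% of its speed; a pose out of reach is approached as far as the arm can. A call with a number of a shift or a turn outside -1 to 1 is refused whole. A call with a gripper value outside its range is refused whole. The fingers move at their own pace and stop on an object; "force" is the grip in N (left out, the last holds). Time passes only in rows, so rows that do not move let the fingers close. It gives the time, the measured TCP pose, the force, the opening and the grip force at its end, in the units of the state.
- read_state(): the state, without advancing time (a new reading comes with each control period).
- read_camera(name): name is "side" or "top"; returns the picture (384x512x3 uint8, blue, green, red); there is no depth.
- camera_params(name): a dict with "K" (3x3 intrinsics, pixels), "D" ([k1, k2, p1, p2, k3] as OpenCV has them; the pictures are not rectified), "extrinsics" (4x4, takes a point from world to camera coordinates). Camera axes: x right, y up, looking along -z (the intrinsics and any distortion apply to the point x, -y, -z); pixel columns grow to the right and rows downward; lengths in mm; the calibration is good to about 2 mm. A picture is of the moment at which its call begins. camera_params takes no time and is no camera call.
- job_done(): hands the job in; it is judged then, once.
The state is a dict: "time": time; "joint_pos": joint angles; "qd": joint speeds; "tau": joint torques, N m; "eef_pos": TCP position; "tcp_rot": TCP orientation; "force": force on the tool from outside, world axes, zero at the start; "moment": the same for the moment, N m; "grip_width": opening from 0.0 (shut) to 1.0 (fully open); "grip_force": force on a finger pad.
Only numpy, scipy, OpenCV 4.12 (cv2) and the standard library are available. Lean on these libraries where they do the work, as an engineer would, in place of code of your own. Each camera call takes 0.05 s, during which the arm holds its last target. There are 200 camera calls.

## Working session

There is one attempt and no reset: what is moved stays moved. The work goes in short steps, Python scripts to look and compute and a tool call to move; the robot and the scene stay as the last step left them, time stands still between calls to the robot, and variables do not carry over. Pictures are saved under pics/ and viewed, at most 10 in all, crops included, and the job is handed in when it is done.

Besides the shell and the picture viewer there is one more tool, called after "Request:" as name(argument=value, ...) on one line, values as JSON. carry_out: Moves the arm, as the interface text tells. Shifts and turns lie within -1 to 1; 1 stands for 0.05 m of shift or 360 degrees of turn. Its arguments: {"type":"object","properties":{"commands":{"type":"array","items":{"type":"array"}},"force":{"type":"number"}},"required":["commands"]}

```bash
mkdir -p pics; python3 - <<'E'
from station import *
import cv2
for n in("side","top"):
    cv2.imwrite(f"pics/{n}0.png",read_camera(n)); p=camera_params(n); print(n,p)
s=read_state(); print(s, tip_reach if not callable(tip_reach) else tip_reach())
E
```

```text
side {'K': array([[430.34303721,   0.        , 253.11423989],
       [  0.        , 430.34303721, 189.46973221],
       [  0.        ,   0.        ,   1.        ]]), 'D': array([-0.13938472,  0.        ,  0.        ,  0.        ,  0.        ]), 'extrinsics': array([[-7.93586931e-01, -6.08437511e-01, -4.85573900e-03,
         4.25741925e+02],
       [ 3.98927856e-01, -5.26315512e-01,  7.50898493e-01,
        -3.19586407e+02],
       [-4.59430461e-01,  5.93966141e-01,  6.60399784e-01,
        -1.04295440e+03],
       [ 0.00000000e+00,  0.00000000e+00,  0.00000000e+00,
         1.00000000e+00]])}
top {'K': array([[420.95841451,   0.        , 259.34491005],
       [  0.        , 420.95841451, 193.87601766],
       [  0.        ,   0.        ,   1.        ]]), 'D': array([-0.15003464,  0.        ,  0.        ,  0.        ,  0.        ]), 'extrinsics': array([[ 9.72929031e-02, -9.95248268e-01, -3.86984945e-03,
        -4.88248933e+01],
       [ 9.73862975e-01,  9.43990400e-02,  2.06590722e-01,
        -5.59553628e+02],
       [-2.05243748e-01, -2.38685142e-02,  9.78419796e-01,
        -1.35623085e+03],
       [ 0.00000000e+00,  0.00000000e+00,  0.00000000e+00,
         1.00000000e+00]])}
{'time': 0.1, 'joint_pos': array([ 1.1921415 ,  0.38417503,  0.01636425,  1.37104411, -0.0063026 ,
        1.38820992, -0.04652006]), 'qd': array([-0.00057662, -0.00256106, -0.00130712, -0.00193792, -0.00120605,
        0.0011771 , -0.00018803]), 'tau': array([ 3.76581404e-03, -6.29129148e+01,  8.47817659e-01, -3.72760355e+01,
        1.68070517e-02,  1.04672028e-02,  2.48683182e-05]), 'eef_pos': array([ 193.99919896, -593.69608252,  255.3679244 ]), 'tcp_rot': array([-3.13980529e+00,  2.03534064e-05,  3.15807755e-01]), 'force': array([-0.48724847, -0.38255701,  0.16577994]), 'moment': array([0.00394631, 0.00186068, 0.01810761]), 'grip_force': 0.0, 'grip_width': 0.9994416364465433} 25.0
```

View pics/side0.png

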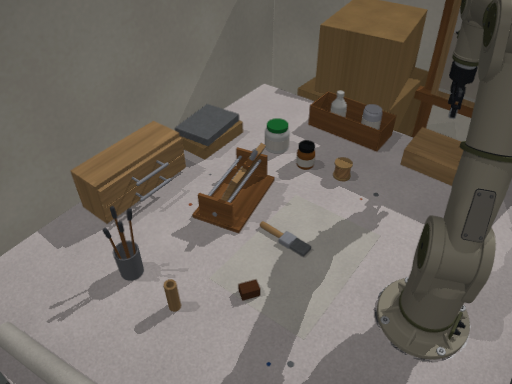

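View pics/top0.png

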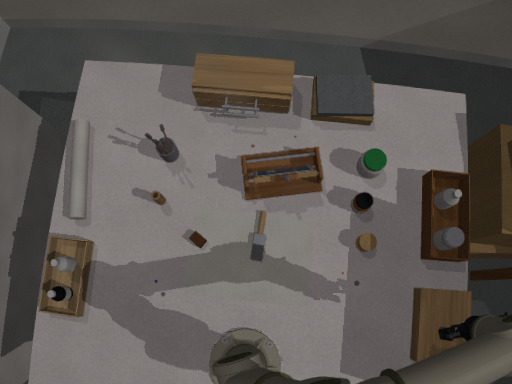

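The handle stands near side (172,295) / top (158,197), and the stand is near side (235,190) / top (282,174). Next I'll zoom in on the stand and the handle.

```bash
cat > h.py <<'E'
import numpy as np, cv2
from station import *
P={n:camera_params(n) for n in("side","top")}
F=np.diag([1.,-1,-1])
def proj(n,X):
    p=P[n]; E=p["extrinsics"]; X=np.atleast_2d(np.array(X,float))
    C=(X@E[:3,:3].T+E[:3,3])@F
    return cv2.projectPoints(C,np.zeros(3),np.zeros(3),p["K"],p["D"])[0][:,0]
def ray(n,uv):
    p=P[n];E=p["extrinsics"]
    q=cv2.undistortPoints(np.array([[uv]],float),p["K"],p["D"])[0,0]
    return -E[:3,:3].T@E[:3,3], E[:3,:3].T@(F@np.r_[q,1])
def onz(n,uv,z):
    o,d=ray(n,uv); return o+d*(z-o[2])/d[2]
def tri(a,b):
    (o1,d1),(o2,d2)=ray("side",a),ray("top",b)
    s=np.linalg.lstsq(np.c_[d1,-d2],o2-o1,rcond=None)[0]
    p,q=o1+d1*s[0],o2+d2*s[1]; return (p+q)/2,np.linalg.norm(p-q)
def crop(src,x,y,w,h,k):
    return cv2.resize(src[y:y+h,x:x+w],None,fx=k,fy=k,interpolation=cv2.INTER_CUBIC)
E
python3 - <<'E'
from h import *
s=cv2.imread("pics/side0.png");t=cv2.imread("pics/top0.png")
a=crop(s,190,140,90,90,5); b=crop(t,235,140,90,65,5)
im=np.zeros((450,800,3),np.uint8); im[:450,:400]=cv2.resize(a,(400,400)).repeat(1,0)[:400].__class__((450,400,3),np.uint8) if 0 else 0
im[:400,:400]=cv2.resize(a,(400,400)); im[:289,400:]=cv2.resize(b,(400,289))
cv2.imwrite("pics/c1.png",im)
im=np.zeros((480,800,3),np.uint8); im[:,:400]=cv2.resize(crop(s,150,265,50,60,8),(400,480)); im[:400,400:]=crop(t,135,175,50,50,8)
cv2.imwrite("pics/c2.png",im)
E
```

```text
(no output)
```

View pics/c1.png

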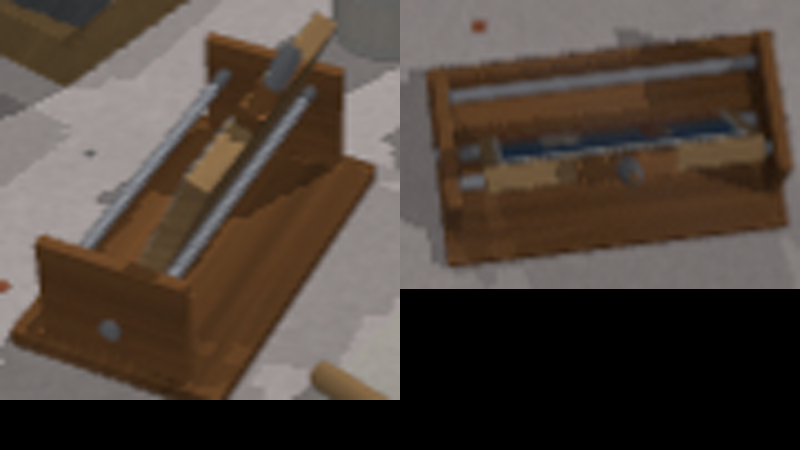

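View pics/c2.png

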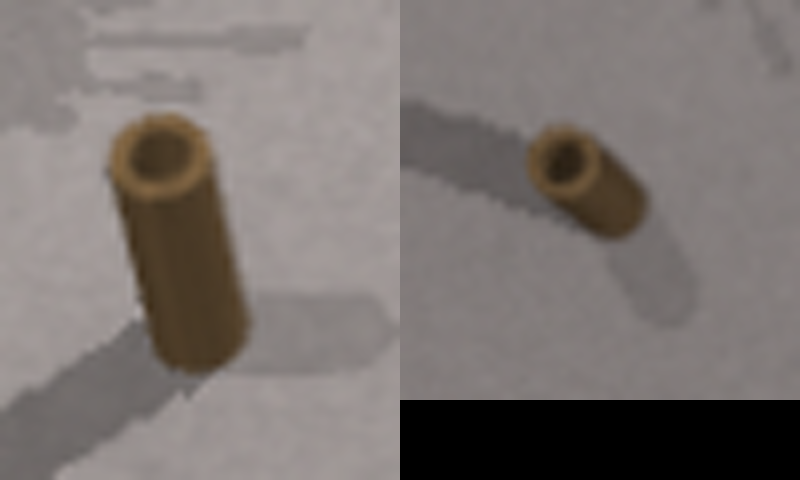

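Crop c1 shows the stand with the board leaning towards the robot. The stub tip is near side (255.5,150) / top (286,178). In crop c2 the tube's top rim centre is at side (170,284.6) / top (155.4,195).

```bash
python3 - <<'E'
from h import *
from scipy.optimize import least_squares
k=4.4444
S=lambda u,v:(190+u/k,140+v/k); T=lambda u,v:(235+(u-400)/k,140+v/k)
obs=[("side",S(15,335),(80,135,15)),("side",S(215,400),(-80,135,15)),("side",S(375,167),(-80,-135,15)),
("side",S(38,240),(55,134,100)),("side",S(190,290),(-55,134,100)),("side",S(343,72),(-55,-134,100)),("side",S(207,35),(55,-134,100)),
("top",T(450,265),(-80,135,8)),("top",T(787,225),(-80,-135,8)),("top",T(430,70),(55,134,100)),("top",T(772,33),(55,-134,100))]
def W(p,q): c,s=np.cos(p[2]),np.sin(p[2]); return np.array([p[0]+c*q[0]-s*q[1],p[1]+s*q[0]+c*q[1],q[2]])
f=lambda p:np.concatenate([proj(n,W(p,q))[0]-o for n,o,q in obs])
r=least_squares(f,[600,0,0],x_scale=[10,10,.1],loss="soft_l1"); p=r.x
print("stand",p); print(np.round(f(p).reshape(-1,2),1))
th=-.42
for L in(145,185,205): 
    w=W(p,(L*np.sin(th),0,45+L*np.cos(th))); print(L,w,proj("side",w),proj("top",w))
print("tip obs",S(292,45),T(628,168),tri(S(292,45),T(628,168)))
a=(150+160/8,265+157/8);b=(135+163/8,175+162/8)
print("handle",tri(a,b),onz("side",a,95),onz("top",b,95))
print("base side",proj("side",[*onz("top",b,95)[:2],0]))
# bystanders heights approx
for nm,uv in dict(cup=(170,152),block=(198,240),brush=(259,240),jar=(364,201)).items(): print(nm,onz("top",uv,40))
E
```

```text
stand [ 6.52844518e+02 -6.11973679e+01  2.32664998e-01]
[[-0.7 -0.9]
 [ 1.9  0.2]
 [ 0.6 -1.4]
 [-1.1  1.8]
 [-1.1  1.2]
 [ 1.2 -2.2]
 [ 1.1 -1.9]
 [-0.6  1. ]
 [ 0.2 -0.3]
 [-1.9  0.1]
 [ 0.4 -1.9]]
145 [595.31236028 -74.82997088 177.39789635] [[252.4150603  158.18216984]] [[286.09836501 177.80641136]]
185 [579.4414202  -78.59068893 213.92145396] [[257.60268516 149.28122463]] [[287.60983919 180.06027859]]
205 [571.50595016 -80.47104796 232.18323276] [[260.28862256 144.67474526]] [[288.40101703 181.24033951]]
tip obs (255.70065700657005, 150.12510125101252) (286.30051300513003, 177.80037800378005) (array([585.33806956, -74.92572969, 211.00146898]), np.float64(3.170139402085004))
handle (array([517.77803336, 347.69620513,  91.62106116]), np.float64(2.21982573555422)) [516.73262248 349.58752024  95.        ] [516.21014531 346.09660068  95.        ]
base side [[176.40032152 306.14633991]]
cup [684.78745209 332.91587078  40.        ]
block [388.69646644 195.03865231  40.        ]
brush [408.97524863  -8.07783144  40.        ]
jar [ 575.25211007 -352.7925903    40.        ]
```

```bash
python3 - <<'E'
from h import *
from scipy.optimize import least_squares
k=4.4444
S=lambda u,v:(190+u/k,140+v/k); T=lambda u,v:(235+(u-400)/k,140+v/k)
def W(p,q): c,s=np.cos(p[2]),np.sin(p[2]); return np.array([p[0]+c*q[0]-s*q[1],p[1]+s*q[0]+c*q[1],q[2]])
def mk(c,L): 
  tip=(L*np.sin(-.42),0,45+L*np.cos(.42))
  return [("side",S(15,335),(80,135,15)),("side",S(215,400),(-80,135,15)),("side",S(375,167),(-80,-135,15)),
("side",S(38,240),(55,c,100)),("side",S(190,290),(-55,c,100)),("side",S(343,72),(-55,-c,100)),("side",S(207,35),(55,-c,100)),
("top",T(450,265),(-80,135,8)),("top",T(787,225),(-80,-135,8)),("top",T(430,70),(55,c,100)),("top",T(772,33),(55,-c,100)),
("side",S(292,45),tip),("top",T(628,168),tip)]
f=lambda p:np.concatenate([proj(n,W(p,q))[0]-o for n,o,q in mk(p[3],183)])
r=least_squares(f,[600,0,0,130],x_scale=[10,10,.1,5],loss="soft_l1"); p=r.x
print("stand",p); print(np.round(f(p).reshape(-1,2),1))
for L in(145,185,205): 
    w=W(p,(L*np.sin(-.42),0,45+L*np.cos(.42))); print(L,w)
s=cv2.imread("pics/side0.png");t=cv2.imread("pics/top0.png")
for n,im in(("side",s),("top",t)):
  big=cv2.resize(im,None,fx=6,fy=6,interpolation=cv2.INTER_CUBIC)
  pr=lambda q:tuple(int(v) for v in (proj(n,W(p,q))[0]+.5)*6)
  for z,a,b in((0,80,135),(15,80,135),(100,55,p[3])):
    pts=[pr((i*a,j*b,z)) for i,j in((1,1),(1,-1),(-1,-1),(-1,1))]
    cv2.polylines(big,[np.array(pts)],True,(0,255,0),1)
  h=lambda L,y,x=0:pr((L*np.sin(-.42)+x*np.cos(.42),y,45+L*np.cos(.42)+x*np.sin(.42)))
  cv2.polylines(big,[np.array([h(145,-100,-9),h(145,100,-9),h(145,100,9),h(145,-100,9)])],True,(0,0,255),1)
  for x in(-8,8): cv2.line(big,h(145,0,x),h(173,0,x),(255,255,0),1)
  cv2.line(big,h(185,-3.5),h(185,3.5),(255,255,0),1)
  o=(190,140) if n=="side" else (238,142)
  c=big[o[1]*6:o[1]*6+540,o[0]*6:o[0]*6+540] 
  if n=="side": A=c[:,:400*1+140]
  else: B=c[:400]
C=np.zeros((540,800,3),np.uint8); C[:,:400]=cv2.resize(A,(400,400)).__class__((540,400,3),np.uint8) if 0 else 0
C[:400,:400]=cv2.resize(A,(400,400)); C[:296,400:]=cv2.resize(B,(400,296)); cv2.imwrite("pics/c3.png",C)
E
```

```text
stand [ 6.53039994e+02 -5.97512345e+01  2.24176565e-01  1.26122660e+02]
[[-1.3 -0.9]
 [ 1.1  0.5]
 [ 0.5 -1. ]
 [-0.4  0.1]
 [-0.7 -0.3]
 [ 0.2 -0.5]
 [ 0.1 -0.4]
 [-1.2  0.6]
 [-0.4 -0.1]
 [ 0.1 -0.7]
 [-2.1 -1.4]
 [ 1.2 -0.1]
 [ 0.6  2.1]]
145 [595.39419098 -72.8949943  177.39789635]
185 [579.49190045 -76.52085907 213.92145396]
205 [571.54075519 -78.33379146 232.18323276]
```

View pics/c3.png

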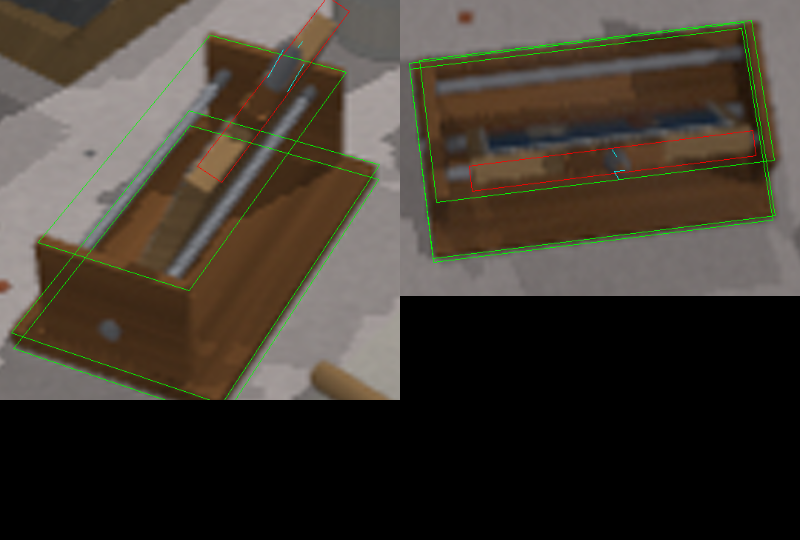

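The overlay shows that the two cameras disagree by 3–5 mm. That is good enough to grasp the handle, and I'll do the stub alignment by direct image comparison. The yaw is about 0.21. Now I'll move to the handle.

Request:
carry_out(commands=[[[0,0,-0.9],0.017,1],[[0,0,-0.6],0,1],[[0.8,-0.7,0],0,1],[[0.8,-0.7,0],0,1],[[0.8,-0.7,0],0,1],[[0.8,-0.7,0],0,1],[[0.8,-0.7,0],0,1],[[0.8,-0.7,0],0,1],[[0.8,-0.7,0],0,1],[[0.8,-0.7,0],0,1]])

```text
time: 1.35
eef_pos: [449.7, -252.2, 331.1]
tcp_rot: [-3.141, 0.0, 0.209]
force: [0.2, -0.2, -0.3]
grip_width: 0.999
grip_force: 0.0
```

Request:
carry_out(commands=[[[0.23,-0.86,0],0,1],[[0.23,-0.86,0],0,1],[[0.23,-0.86,0],0,1],[[0.23,-0.86,0],0,1],[[0.23,-0.86,0],0,1],[[0.23,-0.86,0],0,1],[[0.23,-0.86,0],0,1],[[0.23,-0.86,0],0,1],[[0.23,-0.86,0],0,1]])

```text
time: 2.48
eef_pos: [469.7, 147.5, 331.1]
tcp_rot: [3.141, 0.0, 0.209]
force: [1.5, 0.2, 0.5]
grip_width: 0.998
grip_force: 0.0
```

Request:
carry_out(commands=[[[0.35,-0.74,0],0,1],[[0.35,-0.74,0],0,1],[[0.35,-0.74,0],0,1],[[0.35,-0.74,0],0,1],[[0,0,0],0,1]])

```text
time: 3.1
eef_pos: [506.6, 308.8, 330.0]
tcp_rot: [-3.14, 0.003, 0.214]
force: [0.2, -0.3, 0.4]
grip_width: 1.003
grip_force: 0.0
```

Request:
carry_out(commands=[[[0.37,-0.72,0],0,1],[[0,0,0.9],0,1],[[0,0,0.9],0,1],[[0,0,0.9],0,1],[[0,0,0.9],0,1],[[0,0,0.9],0,1],[[0,0,0.78],0,1],[[0,0,0],0,1]])

```text
time: 4.1
eef_pos: [516.9, 342.0, 64.1]
tcp_rot: [3.139, 0.006, 0.208]
force: [-0.7, -1.3, 0.3]
grip_width: 1.003
grip_force: 0.0
```

```bash
python3 - <<'E'
from h import *
s=read_camera("side");t=read_camera("top")
C=np.zeros((480,800,3),np.uint8); C[:,:400]=crop(s,145,245,50,60,8); C[:400,400:]=crop(t,135,175,50,50,8); cv2.imwrite("pics/g1.png",C)
print(read_state()["eef_pos"])
E
```

```text
[518.93552777 344.46161593  68.4894966 ]
```

View pics/g1.png

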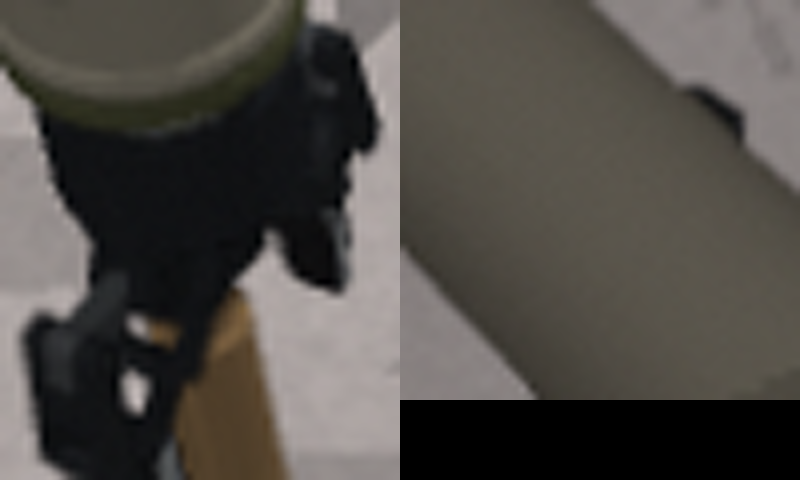

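The tube stands between the open fingers, so I'll close on it.

Request:
carry_out(commands=[[[0,0,0],0,0.5],[[0,0,0],0,0.3],[[0,0,0],0,0],[[0,0,0],0,0],[[0,0,0],0,0],[[0,0,0],0,0]], force=25)

```text
time: 4.95
eef_pos: [518.8, 345.0, 68.1]
tcp_rot: [-3.141, -0.001, 0.209]
force: [-0.7, -0.9, 5.0]
grip_width: 0.376
grip_force: 25.9
```

```bash
python3 - <<'E'
from h import *
s=read_state(); print(s["eef_pos"],s["tcp_rot"],s["force"],s["grip_force"],s["grip_width"])
E
```

```text
[518.83860299 345.04519577  68.1333959 ] [-3.14108063e+00 -1.32795577e-03  2.09027908e-01] [-0.68793134 -0.8873534   5.04651228] 25.872476678341627 0.37561217425216914
```

Gripped, and the width matches a 32 mm tube. Next I'll pre-tilt the tube in the pads by about 0.42 rad, pivoting its foot on the table.

Request:
carry_out(commands=[[[-0.09,0,-0.01],0,0],[[-0.09,0,-0.01],0,0],[[-0.09,0,0],0,0],[[-0.09,0,0],0,0],[[-0.09,0,0.01],0,0],[[-0.09,0,0.01],0,0],[[0,0,0],0,0]], force=20)

```text
time: 5.82
eef_pos: [492.2, 339.4, 68.0]
tcp_rot: [-3.141, -0.001, 0.209]
force: [2.9, 0.1, 5.3]
grip_width: 0.382
grip_force: 24.9
```

```bash
python3 - <<'E'
from h import *
s=read_state(); print(s["eef_pos"],s["tcp_rot"],s["force"],s["grip_force"],s["grip_width"])
e=s["eef_pos"]; print(proj("side",e))
cv2.imwrite("pics/g2.png",crop(read_camera("side"),130,230,80,80,7))
E
```

```text
[492.18506378 339.39307654  68.02879615] [-3.14108089e+00 -1.47784597e-03  2.09130037e-01] [2.89227717 0.14818178 5.26106384] 24.887633956968784 0.38223806163419544
[[181.75308968 293.7123364 ]]
```

View pics/g2.png

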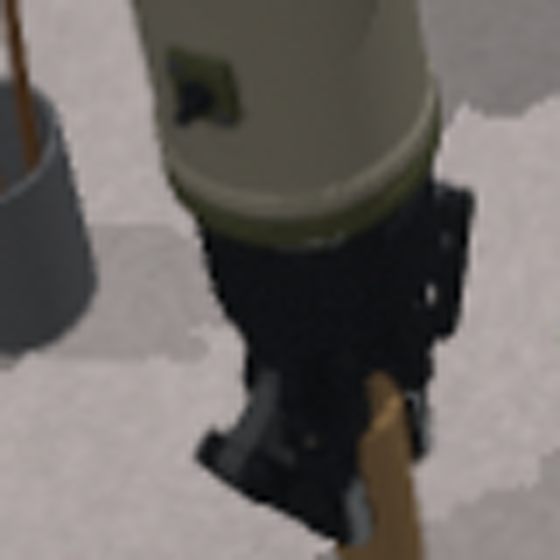

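Request:
carry_out(commands=[[[0,0,-0.8],0,0],[[0,0,-0.8],0,0],[[0,0,-0.8],0,0],[[0,0,-0.8],0,0],[[0,0,-0.8],0,0],[[0,0,-0.9],0,0]])

```text
time: 6.62
eef_pos: [490.9, 338.5, 312.2]
tcp_rot: [3.14, 0.004, 0.21]
force: [1.2, 1.5, -0.7]
grip_width: 0.377
grip_force: 24.6
```

Request:
carry_out(commands=[[[-0.07,0.85,0],0,0],[[-0.07,0.85,0],0,0],[[-0.07,0.85,0],0,0],[[-0.07,0.85,0],0,0],[[-0.07,0.85,0],0,0],[[-0.07,0.85,0],0,0],[[-0.07,0.85,0],0,0],[[-0.07,0.85,0],0,0],[[-0.07,0.85,0],0,0],[[-0.07,0.8,0],0,0]])

```text
time: 7.88
eef_pos: [544.5, -82.7, 311.2]
tcp_rot: [-3.14, 0.003, 0.209]
force: [0.3, -0.1, 0.2]
grip_width: 0.381
grip_force: 24.6
```

Request:
carry_out(commands=[[[0,0,0],0,0],[[0,0,0],0,0],[[0,0,0],0,0]])

```text
time: 8.25
eef_pos: [545.2, -79.8, 312.1]
tcp_rot: [-3.141, 0.0, 0.212]
force: [0.2, -0.5, -0.7]
grip_width: 0.375
grip_force: 24.6
```

```bash
python3 - <<'E'
from h import *
s=read_state(); print(s["eef_pos"],s["tcp_rot"],s["force"],s["grip_force"],s["grip_width"])
e=s["eef_pos"]; print(proj("side",e-[0,0,6]),proj("top",e-[0,0,6]))
a=read_camera("side");b=read_camera("top")
cv2.imwrite("pics/s1.png",a);cv2.imwrite("pics/t1.png",b)
C=np.zeros((540,800,3),np.uint8); C[:,:480]=crop(a,220,90,80,90,6); C[:480,480:]=cv2.resize(crop(b,250,150,80,80,6)[:, :],(320,480)) if 0 else 0
C[:320,480:]=crop(b,246,145,80,80,4); cv2.imwrite("pics/g3.png",C)
E
```

```text
[545.17164967 -79.75258329 312.13446962] [-3.14074969e+00  4.91158659e-04  2.11558083e-01] [ 0.20073406 -0.52574337 -0.7238945 ] 24.602558920159936 0.3750641156447325
[[268.23509775 125.52295771]] [[289.0532244  184.11154828]]
```

View pics/g3.png

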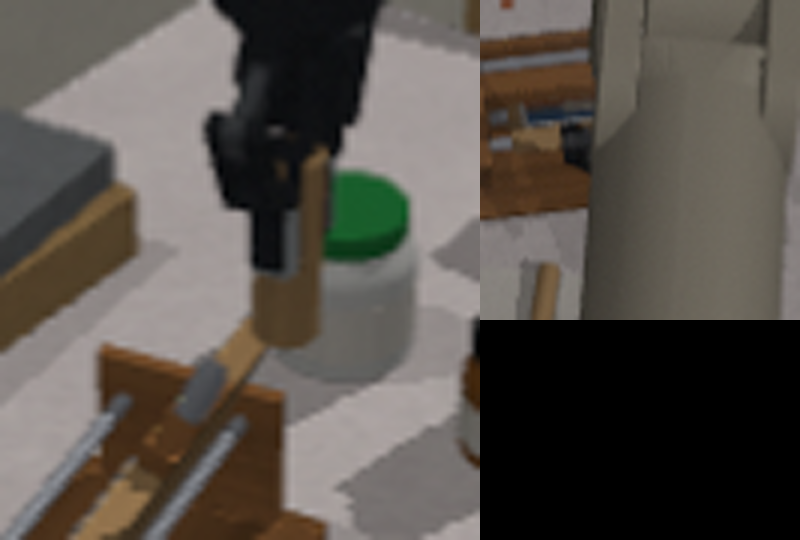

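```bash
cat >> h.py <<'E'
def tube(c,th,psi,lo=62,hi=33,r=16):
    """outline points: axis tilted th in the tool x-z plane (th<0: top toward -x)"""
    X=np.array([np.cos(psi),np.sin(psi),0]);Y=np.array([-X[1],X[0],0]);u=np.sin(th)*X+np.cos(th)*np.array([0,0,1]);n=np.cross(Y,u)
    a=np.linspace(0,2*np.pi,60)
    ring=lambda s:c+s*u+r*(np.cos(a)[:,None]*n+np.sin(a)[:,None]*Y)
    return ring(-lo),ring(hi)
E
python3 - <<'E'
from h import *
c=np.array([545.2,-79.8,306])
t=lambda q:np.round((q-[220,90])*6,0)
for th in(0,-.2,-.3,-.42):
    b,h=tube(c,th,.211)
    B,H=t(proj("side",b)),t(proj("side",h))
    print(th,"bottom ctr",B.mean(0),"lowest",B[B[:,1].argmax()],"L",B[B[:,0].argmin()],"R",B[B[:,0].argmax()],"top ctr",H.mean(0),"R",H[H[:,0].argmax()],"T",H[:,1].min())
E
```

```text
0 bottom ctr [286.51666667 327.71666667] lowest [281. 348.] L [252. 325.] R [322. 331.] top ctr [290.18333333 149.2       ] R [328. 151.] T 130.0
-0.2 bottom ctr [262.05       318.83333333] lowest [263. 342.] L [228. 314.] R [297. 325.] top ctr [303.95       153.81666667] R [341. 161.] T 131.0
-0.3 bottom ctr [250.16666667 312.9       ] lowest [258. 338.] L [217. 303.] R [284. 324.] top ctr [310.66666667 157.        ] R [346. 169.] T 133.0
-0.42 bottom ctr [236.43333333 304.4       ] lowest [240. 331.] L [205. 292.] R [269. 319.] top ctr [318.38333333 161.58333333] R [353. 174.] T 135.0
```

The g3 view shows the tube still upright in the grip, so its foot slid on the table. The stub can tilt it instead, since the taper takes about 12 mm of the upright tube. First I'll locate the stub precisely in the side view, where its height is known.

```bash
python3 - <<'E'
from h import *
for n,fs,(x,y,w,h) in (("side",("side0","s1"),(244,142,18,24)),("top",("top0",),(276,168,22,18))):
  for f in fs:
    im=cv2.imread(f"pics/{f}.png"); c=im[y:y+h,x:x+w].astype(int)
    sat=c.max(2)-c.min(2); m=(sat<28)
    print(f); print("\n".join("".join("#" if v else "." for v in r) for r in m))
    nl,lab,st,ct=cv2.connectedComponentsWithStats(m.astype(np.uint8),connectivity=4)
    for i in range(1,nl):
        if st[i,4]>8: print(i,st[i],ct[i]+[x,y])
E
```

```text
side0
##################
################..
################..
###############...
##############....
#############.....
############......
..##########......
......#######.....
.........#####....
........######...#
.......#######...#
......#######.....
......#######.....
.....#######......
.....#######......
.....######.......
......#####....##.
.......###...#####
............######
.........#..#####.
...........#####..
..........#####...
.........######...
1 [  0   0  18  19 181] [251.71270718 148.66850829]
3 [ 9 17  9  7 34] [257.44117647 162.32352941]
s1
##################
################..
################..
###############...
##############....
#############.....
############......
..##########......
......#######.....
.........#####....
........######...#
.......#######...#
......#######.....
......#######.....
.....#######......
.....#######......
.....######.......
......#####...###.
.......###...#####
............######
............#####.
...........#####..
..........#####...
.........######...
1 [  0   0  18  19 181] [251.71270718 148.66850829]
3 [ 9 17  9  7 35] [257.45714286 162.22857143]
top0
.....#########.#######
######################
######################
######################
######################
###################...
##########............
#........###..........
........#####.........
........#####.........
........######........
........###.##........
.........##..#........
..........###.........
......................
......................
......................
......................
1 [  0   0  22  14 164] [286.10365854 172.13414634]
```

```bash
python3 - <<'E'
from h import *
from scipy.optimize import minimize
def sil(n,hx,hy,yaw,o,w,h,k=8,off=(0,0)):
    X=np.array([np.cos(yaw),np.sin(yaw),0]);Y=np.array([-X[1],X[0],0]);u=np.sin(-.42)*X+np.array([0,0,np.cos(.42)]);nn=np.cross(Y,u)
    a=np.linspace(0,2*np.pi,40);c=np.array([hx,hy,45.])
    P3=np.vstack([c+L*u+r*(np.cos(a)[:,None]*nn+np.sin(a)[:,None]*Y) for L,r in((145,8),(173,8),(185,3.5))])
    q=(proj(n,P3)+off-o+.5)*k*16
    m=np.zeros((h*k,w*k),np.uint8); cv2.fillPoly(m,[cv2.convexHull(q.astype(np.int32))],255,shift=4)
    return cv2.resize(m,(w,h),interpolation=cv2.INTER_AREA)/255.
im=cv2.imread("pics/side0.png").astype(int); x,y,w,h=244,150,14,11
c=im[y:y+h,x:x+w]; m=((c.max(2)-c.min(2))<28).astype(float); m[:2,:9]=0
f=lambda p:((sil("side",p[0],p[1],.21,(x,y),w,h)[1:]-m[1:])**2).sum()
best=min(((f((a,b)),a,b) for a in np.arange(640,668,1.) for b in np.arange(-76,-46,1.)))
print("side",best)
r=minimize(f,best[1:],method="Nelder-Mead"); print(r.x,r.fun)
im=cv2.imread("pics/top0.png").astype(int); x,y,w,h=282,174,10,10
c=im[y:y+h,x:x+w]; mt=((c.max(2)-c.min(2))<28).astype(float); mt[0]=0; mt[1]*= (np.arange(w)>=2)
mt[5:7]=[[0,0,1,1,1,1,1,1,0,0],[0,0,0,1,1,1,1,1,0,0]]
g=lambda p:((sil("top",p[0],p[1],.21,(x,y),w,h)[1:]-mt[1:])**2).sum()
best=min(((g((a,b)),a,b) for a in np.arange(635,668,1.) for b in np.arange(-86,-46,1.)))
r2=minimize(g,best[1:],method="Nelder-Mead"); print("top",r2.x,r2.fun)
for hx,hy in (r.x,r2.x):
    for L in(145,185): print(L,hx-.408*L*.978,hy-.408*L*.2085,45+.913*L)
E
```

```text
side (np.float64(3.9294886582083812), np.float64(656.0), np.float64(-60.0))
[656.35020714 -60.60103216] 3.4752787389465594
top [654.95963937 -61.84281501] 1.101853133410227
145 598.4917271440219 -72.93589215649723 177.385
185 582.5307671440219 -76.33861215649723 213.905
145 597.1011593704415 -74.17767500577928 177.385
185 581.1401993704415 -77.58039500577928 213.905
```

Both views agree: hinge at about (656,-61) and stub tip at about (582,-77,214). I'll move over the tip and lower.

Request:
carry_out(commands=[[[0.42,0.05,0],0,0],[[0.41,0.05,0],0,0],[[0,0,0.2],0,0],[[0,0,0.2],0,0],[[0,0,0],0,0],[[0,0,0],0,0]])

```text
time: 9.1
eef_pos: [586.7, -78.0, 292.6]
tcp_rot: [3.141, -0.0, 0.209]
force: [0.1, 0.5, -0.9]
grip_width: 0.377
grip_force: 24.6
```

Request:
carry_out(commands=[[[0,0,0],0,0]])

```text
time: 9.22
eef_pos: [587.0, -77.9, 292.9]
tcp_rot: [3.141, -0.001, 0.209]
force: [0.2, 0.1, -0.6]
grip_width: 0.379
grip_force: 24.6
```

Request:
carry_out(commands=[[[0,-0.03,0.1],0,0],[[0,0,0.1],0,0],[[0,0,0.1],0,0],[[0,0,0.1],0,0],[[0,0,0],0,0]])

```text
time: 9.85
eef_pos: [586.5, -76.4, 271.7]
tcp_rot: [-3.141, 0.001, 0.209]
force: [-0.4, 0.7, -1.5]
grip_width: 0.379
grip_force: 24.6
```

Request:
carry_out(commands=[[[-0.06,0,0],0,0],[[0,0,0],0,0]])

```text
time: 10.1
eef_pos: [583.8, -77.1, 272.7]
tcp_rot: [3.141, -0.0, 0.209]
force: [-0.1, -0.4, -2.1]
grip_width: 0.381
grip_force: 24.6
```

Request:
carry_out(commands=[[[-0.06,0,0],0,0],[[0,0,0],0,0]])

```text
time: 10.35
eef_pos: [581.4, -77.4, 272.9]
tcp_rot: [3.141, -0.002, 0.209]
force: [3.5, 0.7, -0.3]
grip_width: 0.376
grip_force: 24.0
```

The slack and then contact fit the tip being inside the bore. Next I'll tilt the tube by moving the grip back (-x) and slightly down.

Request:
carry_out(commands=[[[-0.07,0,0.01],0,0],[[-0.07,0,0.01],0,0],[[-0.07,0,0.02],0,0],[[0,0,0],0,0]], force=20)

```text
time: 10.85
eef_pos: [570.8, -79.6, 270.6]
tcp_rot: [3.142, -0.001, 0.209]
force: [4.2, 0.6, -0.8]
grip_width: 0.377
grip_force: 19.9
```

Request:
carry_out(commands=[[[-0.06,0,0.02],0,0],[[-0.06,0,0.03],0,0],[[-0.06,0,0.03],0,0],[[0,0,0],0,0]])

```text
time: 11.35
eef_pos: [561.5, -81.8, 266.4]
tcp_rot: [3.142, 0.0, 0.209]
force: [2.3, 0.6, 1.0]
grip_width: 0.369
grip_force: 19.7
```

```bash
python3 - <<'E'
from h import *
s=read_state(); print(s["eef_pos"],s["force"],s["moment"])
a=read_camera("side"); cv2.imwrite("pics/s2.png",a); cv2.imwrite("pics/g4.png",crop(a,225,100,70,80,7))
for th in(-.2,-.3,-.42,-.5):
    b,h=tube(s["eef_pos"]-[0,0,6],th,.209); t=lambda n:np.round((proj("side",n)-[225,100]+.5)*7)
    B,H=t(b),t(h); print(th,"L",B[B[:,0].argmin()],"low",B[B[:,1].argmax()],"R",B[B[:,0].argmax()],"topR",H[H[:,0].argmax()])
E
```

```text
[561.54552067 -81.78644841 266.39852745] [2.25687111 0.63436045 1.01456535] [ 0.15118637 -0.87436214 -0.00603106]
-0.2 L [205. 376.] low [245. 408.] R [283. 389.] topR [330. 210.]
-0.3 L [193. 363.] low [235. 403.] R [269. 382.] topR [337. 216.]
-0.42 L [179. 351.] low [222. 396.] R [252. 378.] topR [344. 225.]
-0.5 L [170. 342.] low [211. 390.] R [241. 369.] topR [349. 225.]
```

View pics/g4.png

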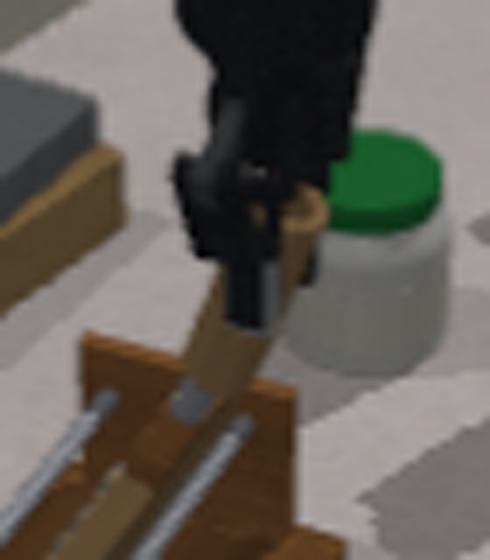

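g4 shows the tube tilted in line with the board and partly on the stub. Now I'll push it down along the stub axis.

Request:
carry_out(commands=[[[0.045,0,0.1],0,0],[[0.045,0,0.1],0,0],[[0.045,0,0.1],0,0],[[0.045,0,0.1],0,0],[[0,0,0],0,0]])

```text
time: 12.02
eef_pos: [570.8, -79.5, 245.5]
tcp_rot: [-3.141, 0.0, 0.209]
force: [4.2, 1.5, -1.8]
grip_width: 0.372
grip_force: 20.0
```

Request:
carry_out(commands=[[[0.03,0,0.05],0,0],[[0.02,0,0.04],0,0],[[0,0,0],0,0]])

```text
time: 12.4
eef_pos: [572.9, -79.2, 241.7]
tcp_rot: [-3.141, 0.0, 0.209]
force: [0.5, 1.2, 0.2]
grip_width: 0.375
grip_force: 20.3
```

Request:
carry_out(commands=[[[0.018,0,0.04],0,0],[[0.009,0,0.02],0,0],[[0,0,0],0,0]])

```text
time: 12.78
eef_pos: [574.2, -79.1, 241.7]
tcp_rot: [3.14, -0.001, 0.209]
force: [-10.2, 0.1, 19.8]
grip_width: 0.373
grip_force: 21.4
```

There is a firm 22 N reaction along the stub axis, so the tube is home. I'll hold briefly and then swing in an arc.

Request:
carry_out(commands=[[[0,0,0],0,0],[[0,0,0],0,0],[[0,0,0],0,0]])

```text
time: 13.15
eef_pos: [574.2, -79.1, 241.6]
tcp_rot: [3.14, -0.001, 0.209]
force: [-9.5, 0.8, 20.6]
grip_width: 0.374
grip_force: 21.4
```

Request:
carry_out(commands=[[[0.076,0,-0.031],0,0],[[0.077,0,-0.03],0,0],[[0.077,0,-0.028],0,0],[[0.078,0,-0.027],0,0],[[0.078,0,-0.025],0,0],[[0.079,0,-0.024],0,0],[[0,0,0],0,0]])

```text
time: 14.02
eef_pos: [596.8, -74.0, 249.0]
tcp_rot: [3.141, -0.0, 0.209]
force: [-6.7, 2.6, 14.2]
grip_width: 0.373
grip_force: 20.8
```

```bash
cat >> h.py <<'E'
def ang(H=(655.8,-61.1),psi=.21):
    s=read_state();e=s["eef_pos"];x=(e[0]-H[0])*np.cos(psi)+(e[1]-H[1])*np.sin(psi);z=e[2]-51
    y=(e[0]-H[0])*np.sin(psi)-(e[1]-H[1])*np.cos(psi)
    print("x",x,"y",y,"z",z,"R",np.hypot(x,z),"ang",np.arctan2(x,z),"F",s["force"],"rot",s["tcp_rot"],"grip",s["grip_force"],"t",s["time"])
E
python3 -c "
from h import *
ang()"
```

```text
x -60.34990728376445 y 0.32576069151738274 z 197.9970208376675 R 206.9901726405162 ang -0.2958565451882423 F [-6.65483139  2.56782856 14.17381296] rot [ 3.14089013e+00 -2.85889043e-04  2.08974538e-01] grip 20.836801417171955 t 14.025
```

Request:
carry_out(commands=[[[0.079,0,-0.025],0,0],[[0.08,0,-0.023],0,0],[[0.08,0,-0.021],0,0],[[0.08,0,-0.02],0,0],[[0.081,0,-0.018],0,0],[[0.081,0,-0.017],0,0],[[0.081,0,-0.014],0,0],[[0.082,0,-0.012],0,0],[[0.07,0,-0.009],0,0],[[0.06,0,-0.007],0,0]])

```text
time: 15.28
eef_pos: [634.5, -65.8, 255.8]
tcp_rot: [-3.141, 0.001, 0.209]
force: [-2.5, 1.8, 6.0]
grip_width: 0.372
grip_force: 19.3
```

```bash
python3 -c "
from h import *
ang()"
```

```text
x -21.829526317926927 y 0.18294787104190302 z 204.82755123147072 R 205.987509239628 ang -0.1061743716173596 F [-2.51963665  1.80657555  5.98105159] rot [-3.14136951e+00  1.05358176e-03  2.09276020e-01] grip 19.317117473110557 t 15.275
```

Request:
carry_out(commands=[[[0.05,0,-0.004],0,0],[[0.05,0,-0.004],0,0],[[0.05,0,-0.003],0,0],[[0.05,0,-0.002],0,0],[[0.05,0,0],0,0],[[0.05,0,0],0,0],[[0.04,0,0],0,0],[[0.03,0,0],0,0],[[0,0,0],0,0],[[0,0,0],0,0]])

```text
time: 16.52
eef_pos: [652.7, -61.9, 256.7]
tcp_rot: [-3.141, 0.0, 0.209]
force: [-2.0, 2.8, 6.4]
grip_width: 0.371
grip_force: 19.2
```

```bash
python3 - <<'E'
from h import *
ang()
a=read_camera("side"); k=8; o=(205,105)
big=crop(a,o[0],o[1],90,70,k)
cv2.imwrite("pics/s3.png",a)
X=np.array([np.cos(.21),np.sin(.21),0]);Y=np.array([-X[1],X[0],0]);Hn=np.array([655.8,-61.1,45])
for th,col in((-.06,(0,0,255)),(0,(0,255,0)),(.06,(255,0,0))):
    u=np.sin(th)*X+np.array([0,0,np.cos(th)]);n=np.cross(Y,u)
    q=np.array([Hn+145*u+i*100*Y+j*9*n for i,j in((1,1),(1,-1),(-1,-1),(-1,1))])
    q=((proj("side",q)-o+.5)*k).astype(int); cv2.polylines(big,[q],True,col,1)
cv2.imwrite("pics/g5.png",big)
E
```

```text
x -3.1599783434725586 y 0.09954274084549464 z 205.73440230531543 R 205.75866872396068 ang -0.015358296174487694 F [-1.97440003  2.80271321  6.38173564] rot [-3.14130918e+00  2.32582452e-04  2.09435734e-01] grip 19.238998079672456 t 16.525
```

View pics/g5.png

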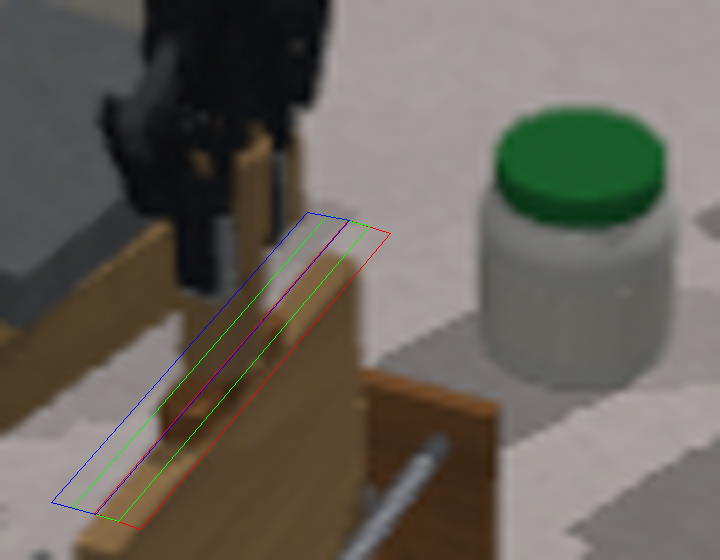

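The brown centre block matches the green (0 rad) outline: corners at about (163,400) and (283,328), while the tan ends sit lower. As a check, I'll measure the slope of the board's right-hand vertical edge numerically.

```bash
python3 - <<'E'
from h import *
a=cv2.GaussianBlur(cv2.imread("pics/s3.png"),(1,3),0).astype(float)
pts=[]
for r in range(141,168):
    seg=a[r,243:258].sum(1); g=np.abs(np.diff(seg)); i=g.argmax(); j=slice(max(i-1,0),i+2); pts.append((r,243.5+(g[j]*np.arange(15)[j]).sum()/g[j].sum()))
pts=np.array(pts); print(np.round(pts[:,1],1))
X=np.array([np.cos(.21),np.sin(.21),0]);Y=np.array([-X[1],X[0],0]);Hn=np.array([655.8,-61.1,45])
for th in(-.06,-.03,0,.03,.06):
    u=np.sin(th)*X+np.array([0,0,np.cos(th)]);n=np.cross(Y,u)
    q=proj("side",np.array([Hn+L*u-100*Y-9*n for L in range(60,141,20)])); f=np.polyfit(q[:,1],q[:,0],1); print(th,f[0],np.polyval(f,155))
med=np.median(pts[:,1]); ok=abs(pts[:,1]-med)<1.5; print("obs",np.polyfit(pts[ok,0],pts[ok,1],1)[0],np.polyval(np.polyfit(pts[ok,0],pts[ok,1],1),155))
ang()
E
```

```text
Traceback (most recent call last):
ValueError: operands could not be broadcast together with shapes (2,) (3,)
```

```bash
python3 - <<'E'
from h import *
a=cv2.imread("pics/s3.png").astype(float)
R=np.arange(141,168); pts=[]
for r in R:
    g=np.abs(np.diff(a[r,243:258].sum(1))); i=int(np.clip(g.argmax(),1,12)); k=np.arange(i-1,i+2); pts.append(243.5+(g[k]*k).sum()/g[k].sum())
pts=np.array(pts); print(np.round(pts,1))
X=np.array([np.cos(.21),np.sin(.21),0]);Y=np.array([-X[1],X[0],0]);Hn=np.array([655.8,-61.1,45])
for th in(-.06,-.03,0,.03,.06):
    u=np.sin(th)*X+np.array([0,0,np.cos(th)]);n=np.cross(Y,u)
    q=proj("side",np.array([Hn+L*u-100*Y-9*n for L in range(60,141,20)])); f=np.polyfit(q[:,1],q[:,0],1); print(th,f[0],np.polyval(f,155))
ok=abs(pts-np.median(pts))<1.2; f=np.polyfit(R[ok],pts[ok],1); print("obs",f[0],np.polyval(f,155))
ang()
E
```

```text
[249.6 249.6 249.5 249.5 249.5 249.6 249.5 249.7 249.8 249.7 253.5 255.6
 252.5 250.1 250.4 250.3 250.2 250.2 250.2 250.2 250.2 256.1 255.5 255.1
 254.3 253.3 255.9]
-0.06 -0.060581687265203236 251.98497779107493
-0.03 -0.02486374221325613 251.45891674427963
0 0.010058342257399247 250.94680356932244
0.03 0.044272084906440495 250.44728381462252
0.06 0.07785897724708621 249.95910398406463
obs 0.04638624471000475 250.07609056262964
x -3.175283405860419 y 0.06415881984116512 z 205.71747662984546 R 205.74198068371595 ang -0.015433940419021264 F [-1.30302834  2.13087602  5.82267713] rot [-3.14127184e+00  2.85459252e-04  2.09409976e-01] grip 19.2430021148175 t 16.575
```

```bash
python3 - <<'E'
from h import *
a=cv2.imread("pics/s3.png").astype(float)
X=np.array([np.cos(.21),np.sin(.21),0]);Y=np.array([-X[1],X[0],0]);Hn=np.array([655.8,-61.1,0])
def meas(R,c0,c1):
    o=[]
    for r in R:
        g=np.abs(np.diff(a[r,c0:c1].sum(1))); i=int(np.clip(g.argmax(),1,len(g)-2)); k=np.arange(i-1,i+2); o.append(c0+.5+(g[k]*k).sum()/g[k].sum())
    o=np.array(o); ok=abs(o-np.median(o))<1; f=np.polyfit(R[ok],o[ok],1); return f[0],np.polyval(f,R.mean()),ok.sum()
for c in(124,126,128):
    q=proj("side",np.array([Hn+z*np.array([0,0,1])-55*X-c*Y for z in range(30,96,13)])); print(q[[0,-1]],np.polyfit(q[:,1],q[:,0],1)[0])
print("cheek right",meas(np.arange(160,174),262,273))
# pot sides / near board end (+y): vertical left edge
print("board L",meas(np.arange(176,196),210,220))
for th in(-.05,0,.05):
    u=np.sin(th)*X+np.array([0,0,np.cos(th)]);n=np.cross(Y,u)
    q=proj("side",np.array([Hn+[0,0,45]+L*u+100*Y+9*n for L in range(80,131,10)])); print(th,q[[0,-1]],np.polyfit(q[:,1],q[:,0],1)[0])
E
```

```text
[[266.76629087 172.75577721]
 [267.08344879 157.08300935]] -0.020236309979375325
[[267.01200653 172.41162677]
 [267.33619729 156.7442035 ]] -0.02069209728990038
[[267.25724631 172.06814221]
 [267.58843733 156.40608293]] -0.021146142157560464
cheek right (np.float64(-0.018859275517272397), np.float64(266.7878245806723), np.int64(14))
board L (np.float64(0.008805803824849415), np.float64(212.55844416426706), np.int64(5))
-0.05 [[216.25875742 186.00685938]
 [215.95009196 172.7074814 ]] 0.02320913829900588
0 [[215.0458353  185.71102658]
 [213.92261193 172.16561516]] 0.08292292498296738
0.05 [[213.8475301  185.47084455]
 [211.91850195 171.71852526]] 0.14026943489042842
```

All the estimates put the board near upright: kinematics about -0.01 to 0, image slope about +0.03. I'll nudge back 2.5 mm to centre it and measure again.

Request:
carry_out(commands=[[[-0.025,0,0],0,0],[[-0.025,0,0],0,0],[[0,0,0],0,0],[[0,0,0],0,0],[[0,0,0],0,0],[[0,0,0],0,0]])

```text
time: 17.32
eef_pos: [650.4, -62.4, 256.7]
tcp_rot: [-3.141, -0.0, 0.209]
force: [-0.8, 1.7, 5.8]
grip_width: 0.372
grip_force: 19.5
```

```bash
python3 - <<'E'
from h import *
A=[read_camera("side").astype(float) for _ in range(2)]
for a in A+[cv2.imread("pics/s3.png").astype(float)]:
    R=np.r_[141:151,154:162]; o=[]
    for r in R:
        g=np.abs(np.diff(a[r,246:254].sum(1))); i=int(np.clip(g.argmax(),1,5)); k=np.arange(i-1,i+2); o.append(246.5+(g[k]*k).sum()/g[k].sum())
    f=np.polyfit(R,o,1); print(f[0],np.polyval(f,155))
ang(); print(read_state()["qd"])
E
```

```text
0.03266131124588867 250.22923040819444
0.03188099434720241 250.22942388072963
0.04638624471000475 250.07609056262964
x -5.537829842325678 y 0.12634434763360125 z 205.70513731898507 R 205.77966633947352 ang -0.026914702502592546 F [-1.30762331  1.73149288  6.20777136] rot [-3.14135500e+00 -1.07941044e-04  2.09363862e-01] grip 19.45636480115354 t 17.425
[-7.48280995e-04 -1.44733955e-03 -9.25813092e-04  1.96878986e-04
 -5.02087414e-04  1.03386135e-03  1.02236385e-05]
```

```bash
python3 -c "
from station import *
print(job_done())"
```

```text
the job is handed in; nothing more can be done
None
```

I handed the job in at about 17.4 s: the handle is pushed home on the stub, and the gripper holds the board still within about 0.03 rad of upright by my estimates (arm position -0.027, image +0.02; limit 0.06), but no verdict came back.

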